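Load the fuse tester and hold its sprung cover short of balance

ROBOT

A 6-joint arm with a two-finger parallel gripper is mounted at the origin on a cart in front of the work surface, level with it; the furniture and walls round the work are solid. World frame = base frame: x ahead of the robot, y to its left, z up, the work surface at z = 0. Lengths are in m, angles in rad, forces in N, time in s.
With the tool pointing down it reaches from about 0.375 to 0.975 m from the base axis. Payload 3.8 kg.
Tool frame: the origin (TCP) lies midway between the tips of the shut fingers; the grasp point (between the pads) lies 19 mm behind it; z points along the fingers, y is the line along which they close (so a half turn about z gives the same grasp; the last joint's range is limited). The gripper opens to 85 mm and grips with 20 to 120 N. Pads are 22 mm wide; open, the fingers measure 114 mm over their backs; the gripper's body (76 mm by 85 mm) begins 54 mm behind the grasp point. The pads swing forward as they close: fully open they stand 13 mm farther back than shut.
Start: joints at [1.291, 0.264, 1.604, -0, 1.274, -0.037], TCP at [0.162, 0.655, 0.231] pointing down, gripper open.
Joint ranges: [-2.63, 2.63], [-0.94, 2.18], [0.31, 2.57], [-1.31, 4.45], [0, 2.66], [-2.55, 2.55]. Speed limits (rad/s): [2.57, 2.57, 3.14, 3.14, 3.14, 3.14].

INTERFACE

Orientations are given as a rotation vector (axis times angle).
In Python, from workcell import status, read_camera, workorder, masks_of gives the robot as it stands.
- The arm moves only by the tool drive_tool, never from a script. Its argument "rows" is a list of rows, each a list of 7 numbers: the turn, a rotation vector about the tool's x, y, z in degrees, then the shift along the tool's x, y, z in m, then the opening, from 0 (shut) to 1 (fully open). In form: [[ax, ay, az, tx, ty, tz, claw], ...]. A call has 1 to 8 rows; each row shifts and turns the commanded pose from where the row before left it, along the tool's axes as they then stand; what a row does not reach is not made up. A row lasts 1/12 s, in which the tool goes at most 41.7 mm and 7.16 degrees, less where a joint would pass 70% of its speed; a pose out of reach is approached as far as the arm can. A call is refused whole if a number of a shift passes 0.0417 or a number of a turn 7.16, either way. A call with a gripper value outside its range is refused whole. The fingers move at their own pace and stop on an object; "force" is the grip in N (left out, the last holds). Time passes only in rows, so rows that do not move let the fingers close. It gives the time, the measured TCP pose, the force, the opening and the grip force at its end, in the units of the state.
- status.read_state(): the state, without advancing time (a new reading comes with each control period).
- read_camera(name): name is "side" or "top" or "wrist"; returns a dict with "color" (480x640x3 uint8, red, green, blue), "intrinsics" (3x3 intrinsics, pixels), "world_from_camera" (4x4, takes a point from camera to world coordinates); the wrist camera has in their place "mount" (4x4, takes a point from camera to tool coordinates, whose origin is the TCP and whose axes are the flange's). Camera axes: x right, y up, looking along -z (the intrinsics and any distortion apply to the point x, -y, -z); pixel columns grow to the right and rows downward; lengths in m; the calibration is good to about 2 mm. A picture is of the moment at which its call begins: read the wrist's pose just before it. There is no depth.
- workorder.finish_job(): hands the job in; it is judged then, once.
Trained networks look in a picture, given as the dict that the camera call returned (one of the last four; its "shot" number tells which), for a name from the list of things; names that differ only in an ending like _2 or _b are one class to them, and where a whole thing is asked for, a point or a joint stands for the part that bears it (a point fixed in the world has none). Each returns a list of dicts, best first, with "score" (0 to 1); they miss things now and then, are a little off and sometimes report something else, mostly with a low value. They report only what shows in the picture. A call takes as long as a camera call.
- masks_of(picture, name): "mask" (480x640 bool, what is visible of it) and "bbox" ([left, top, right, bottom] in pixels, round what is visible of it).
The state is a dict: "time": time; "q": joint angles; "joint_vel": joint speeds; "joint_torque": joint torques, N m; "tool_pos": TCP position; "tcp_rot": TCP orientation; "wrist_force": force on the tool from outside, world axes, zero at the start; "torque": the same for the moment, N m; "width": opening from 0.0 (shut) to 1.0 (fully open); "grip_force": force on a finger pad.
Only numpy, scipy, OpenCV 4.12 (cv2) and the standard library are available. Lean on these libraries where they do the work, as an engineer would, in place of code of your own. Each camera call takes 0.05 s, during which the arm holds its last target. There are 200 camera calls.

TASK

Get the fuse tester ready for the technician: pick up the scoop (it has an upright grip), pour all six fuses from it into the tester's open tray and stand the empty scoop back on the desk. Then lift the sprung cover, which has a bar handle, until it is clearly past its balance point, ease it back to just below that point (about 8 degrees below) and finish there, still holding it in the fingers without moving: the job ends while you hold it, so that it would fall shut if you let go. Leave the capacitor, the wound ring and the solder reel where they are.

Things in the scene. Friction and masses are not known exactly. Their poses are not given: they have to be found in the camera images.
- tester: fuse tester, fixed: grey steel housing 150 (x) x 180 (y) x 80 mm high, open on top under its hinged cover; on its left (+y) an open steel tray, 40 mm high. Origin: on the desk under the housing's centre; x runs from front to hinge. A thin curved rod (100 mm about the hinge) stands beside the cover's right edge; a dark peg on it points radially out at 60 degrees, the balance point
- tray_in (a point): centre of the tray's inner floor, 150 mm to the left (+y of the tester) of the tester's origin and 4 mm above the desk; axes as the tester's; inside 142 (x) x 116 (y) mm, rim 36 mm above it
- cover (a joint): angle of the clear-windowed cover, rad: 0 lying shut (level), grows as its front edge rises, stop at 1.5 (86 degrees). Its spring balances its weight at 1.047 rad (60 degrees): let go below that it falls shut, above it it rises to the stop by itself. Light to move: the bar needs under 2 N anywhere; hardly any friction
- cover_hinge (a point): middle of the cover's hinge line, which runs along the tester's y axis at the far (+x) top rim of the housing, 75 mm beyond the tester's origin and 86 mm above the desk; fixed, axes as the tester's. The cover is a flat 5 mm frame 180 mm wide that reaches 154 mm from the hinge
- cover_bar (a point): middle of the cover's handle: round steel bar 12 mm thick, 116 mm long, parallel to the hinge, 205 mm from it in the plane of the cover, on two 8 mm rods 52 mm to either side; 45 mm clear between bar and cover's front edge; 86 mm above the desk when shut. Can be pinched from above at every angle and turns between the fingers
- scoop: open-fronted aluminium parts scoop with the six fuses: dish 96 (x) x 76 (y) mm, walls 28 mm high on three sides, front lip at its -x end sloping up 12 degrees to 9 mm, lip edge 55 mm from the origin. Origin: on its underside, 40 mm in front of the back wall; z up. 0.1 to 0.17 kg, fuses 12 g each; friction of the fuses on it 0.5 to 0.7
- scoop_grip (a point): point for gripping the scoop's upright black grip behind the back wall: 60 mm behind (+x of the scoop) its origin and 70 mm above its underside; the grip is 14 mm thick across the scoop's y, 26 mm along its x, and ends 20 mm above this point
- capacitor: bystander: upright black can 35 mm across, 52 mm high, in front of the tester; origin under its centre
- toroid: bystander: copper-wound ring 67 mm across, 23 mm high, behind and right of the tester; origin under its centre
- spool: bystander: reel of solder 52 mm across, 36 mm high, left of the tray; origin under its centre
- fuse_0: ceramic fuse cartridge with metal caps, 10 x 32 x 10 mm (length along its y), starts in the scoop; origin under its middle
- fuse_1: ceramic fuse cartridge with metal caps, 10 x 32 x 10 mm (length along its y), starts in the scoop; origin under its middle
- fuse_2: ceramic fuse cartridge with metal caps, 10 x 32 x 10 mm (length along its y), starts in the scoop; origin under its middle
- fuse_3: ceramic fuse cartridge with metal caps, 10 x 32 x 10 mm (length along its y), starts in the scoop; origin under its middle
- fuse_4: ceramic fuse cartridge with metal caps, 10 x 32 x 10 mm (length along its y), starts in the scoop; origin under its middle
- fuse_5: ceramic fuse cartridge with metal caps, 10 x 32 x 10 mm (length along its y), starts in the scoop; origin under its middle

How it is judged:
On the way, in this order (a step that is already met when the one before it is completed fails the run):
1. the scoop is held in the fingers over the tray and tipped (contact force between the fingers and scoop above 0.5 N and height (world z) of scoop above 0.03 m and angle between scoop's own z axis and vertical above 0.4 rad and horizontal distance between scoop and tray_in below 0.2 m), for 0.05 s.
2. all six fuses lie in the tester's tray (x of fuse_0 in the frame of tray_in between -0.071 and 0.071 m and y of fuse_0 in the frame of tray_in between -0.058 and 0.058 m and z of fuse_0 in the frame of tray_in between -0.005 and 0.045 m and x of fuse_1 in the frame of tray_in between -0.071 and 0.071 m and y of fuse_1 in the frame of tray_in between -0.058 and 0.058 m and z of fuse_1 in the frame of tray_in between -0.005 and 0.045 m and x of fuse_2 in the frame of tray_in between -0.071 and 0.071 m and y of fuse_2 in the frame of tray_in between -0.058 and 0.058 m and z of fuse_2 in the frame of tray_in between -0.005 and 0.045 m and x of fuse_3 in the frame of tray_in between -0.071 and 0.071 m and y of fuse_3 in the frame of tray_in between -0.058 and 0.058 m and z of fuse_3 in the frame of tray_in between -0.005 and 0.045 m and x of fuse_4 in the frame of tray_in between -0.071 and 0.071 m and y of fuse_4 in the frame of tray_in between -0.058 and 0.058 m and z of fuse_4 in the frame of tray_in between -0.005 and 0.045 m and x of fuse_5 in the frame of tray_in between -0.071 and 0.071 m and y of fuse_5 in the frame of tray_in between -0.058 and 0.058 m and z of fuse_5 in the frame of tray_in between -0.005 and 0.045 m), for 0.2 s.
3. the empty scoop stands upright on the desk, let go (height (world z) of scoop below 0.008 m and angle between scoop's own z axis and vertical below 0.12 rad and contact force between the fingers and scoop below 0.05 N and contact force between scoop and tester below 0.05 N and linear speed of scoop below 0.03 m/s), for 0.2 s.
4. the cover has been raised clearly past its balance point (over 65 degrees; balance is at 60) (value of joint cover above 1.135 rad), for 0.05 s.
At the end, for the whole second after the job is handed in: The cover is held still by the fingers 2 to 14 degrees below its balance point (joint 0.80 to 1.01 rad), all six fuses lie in the tray, and the scoop stands upright on the desk, let go and touching neither tester nor cover (all of step 2 and all of step 3 and value of joint cover between 0.8 and 1.01 rad and velocity of joint cover between -0.06 and 0.06 rad/s and contact force between the fingers and cover above 0.05 N and contact force between scoop and cover below 0.05 N); the arm keeps its last pose, push and grip.
It fails at once if the capacitor, wound ring or solder reel is moved more than 20 mm (distance of any of capacitor, toroid, spool from where it was at the start of the episode above 0.02 m).
It also fails if it takes over 72 s, if anything falls off the work surface, if the arm or the gripper's body presses on something with over 40 N, if the wrist force passes 120 N, or if a joint passes its speed limit or range.

## Working session

There is one attempt and no reset: what is moved stays moved. The work goes in short steps, Python scripts to look and compute and a tool call to move; the robot and the scene stay as the last step left them, time stands still between calls to the robot, and variables do not carry over. Pictures are saved under pics/ and viewed, at most 10 in all, crops included, and the job is handed in when it is done.

Besides the shell and the picture viewer there is one more tool, called after ">>>" as name(argument=value, ...), one argument or row to a line, values as JSON. drive_tool: Moves the arm, as the interface text tells. Its arguments: {"type":"object","properties":{"rows":{"type":"array"},"force":{"type":"number"}},"required":["rows"]}

```bash
mkdir -p pics; cat > h.py <<'E'
import numpy as np, cv2
from scipy.spatial.transform import Rotation as R
from workcell import status, read_camera, workorder, masks_of
def save(p,n): cv2.imwrite('pics/'+n+'.png',cv2.cvtColor(p['color'],cv2.COLOR_RGB2BGR))
def wfc(p,s=None):
    if 'world_from_camera' in p: return np.array(p['world_from_camera'])
    T=np.eye(4);T[:3,:3]=R.from_rotvec(s['tcp_rot']).as_matrix();T[:3,3]=s['tool_pos'];return T@np.array(p['mount'])
def ray(p,uv,T):
    K=np.array(p['intrinsics']);d=np.linalg.solve(K,[uv[0],uv[1],1.]);d=T[:3,:3]@(d*[1,-1,-1]);return T[:3,3],d/np.linalg.norm(d)
def atz(p,uv,T,z):
    o,d=ray(p,uv,T);return o+d*(z-o[2])/d[2]
def proj(p,X,T):
    c=np.linalg.inv(T)@np.append(X,1);c=c[:3]*[1,-1,-1];u=np.array(p['intrinsics'])@c;return u[:2]/u[2]
def tri(rays):
    A=sum(np.eye(3)-np.outer(d,d) for o,d in rays);b=sum((np.eye(3)-np.outer(d,d))@o for o,d in rays);return np.linalg.solve(A,b)
E
python3 - <<'E'
from h import *
s=status.read_state();print(s)
for n in ['top','side']:
    p=read_camera(n);save(p,n+'0');print(n,{k:np.round(v,3).tolist() for k,v in p.items() if k not in('color',)})
    for o in ['tester','scoop','cover','capacitor','toroid','spool','scoop_grip','cover_bar']:
        for m in masks_of(p,o)[:1]:
            ys,xs=np.nonzero(m['mask']);print(o,round(m['score'],2),m['bbox'],xs.mean().round(1),ys.mean().round(1))
E
```

```text
{'time': 0.0, 'q': array([ 1.29110518e+00,  2.64748486e-01,  1.60539667e+00,  1.17283795e-05,
        1.27368512e+00, -3.69027129e-02]), 'joint_vel': array([-0.00054298, -0.00200754, -0.00155798,  0.00013624,  0.00058416,
        0.00072937]), 'joint_torque': array([ 1.50558299e-03, -5.15105009e+01, -3.67319942e+01, -1.26728987e-04,
        1.31844150e-02,  1.58759576e-05]), 'tool_pos': array([0.16207303, 0.65449421, 0.22995292]), 'tcp_rot': array([-0.38039627, -3.11810926,  0.00346773]), 'wrist_force': array([-0.63862386, -0.09732939, -0.35923399]), 'torque': array([ 0.00479922,  0.0082811 , -0.0160797 ]), 'grip_force': 0.0, 'width': 0.9987386816576137}
top {'intrinsics': [[547.569, 0.0, 319.28], [0.0, 547.569, 235.832], [0.0, 0.0, 1.0]], 'world_from_camera': [[-0.009, 0.995, -0.1, 0.413], [-1.0, -0.007, 0.017, 0.22], [0.016, 0.1, 0.995, 1.251], [0.0, 0.0, 0.0, 1.0]], 'shot': 1}
tester 0.77 [261.5, 176.4, 421.3, 281.8] 337.6 218.8
scoop 0.8 [250.7, 302.8, 294.4, 362.5] 272.6 337.2
capacitor 0.73 [366.5, 304.0, 381.6, 322.1] 372.8 312.3
toroid 0.62 [424.5, 150.2, 453.0, 184.0] 439.5 164.9
spool 0.7 [206.1, 206.6, 229.8, 227.5] 218.1 214.4
scoop_grip 0.8 [250.2, 305.0, 293.5, 361.2] 273.1 337.9
cover_bar 0.83 [315.5, 176.7, 407.8, 285.1] 361.7 221.4
side {'intrinsics': [[510.346, 0.0, 315.679], [0.0, 510.346, 245.854], [0.0, 0.0, 1.0]], 'world_from_camera': [[0.995, 0.056, -0.082, 0.429], [-0.1, 0.526, -0.845, -0.684], [-0.004, 0.849, 0.529, 0.65], [0.0, 0.0, 0.0, 1.0]], 'shot': 2}
tester 0.87 [279.3, 234.7, 401.2, 338.9] 348.0 287.8
scoop 0.79 [194.7, 232.5, 259.2, 269.1] 228.1 253.3
cover 0.92 [276.6, 246.3, 393.0, 304.9] 343.6 275.6
capacitor 0.75 [232.1, 296.2, 256.7, 330.8] 243.1 312.5
toroid 0.56 [418.3, 349.3, 437.9, 383.1] 429.5 364.3
spool 0.93 [326.9, 211.6, 347.1, 235.4] 335.9 221.7
scoop_grip 0.69 [193.8, 227.1, 257.1, 271.4] 227.3 253.7
cover_bar 0.6 [276.1, 247.0, 395.4, 306.5] 343.4 275.3
```

```bash
python3 - <<'E'
import cv2
a=cv2.imread('pics/top0.png')[140:380,190:470];cv2.imwrite('pics/a.png',cv2.resize(a,None,fx=2.5,fy=2.5,interpolation=cv2.INTER_CUBIC))
a=cv2.imread('pics/side0.png')[190:400,180:460];cv2.imwrite('pics/b.png',cv2.resize(a,None,fx=2.8,fy=2.8,interpolation=cv2.INTER_CUBIC))
E
```

```text
(no output)
```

View pics/a.png

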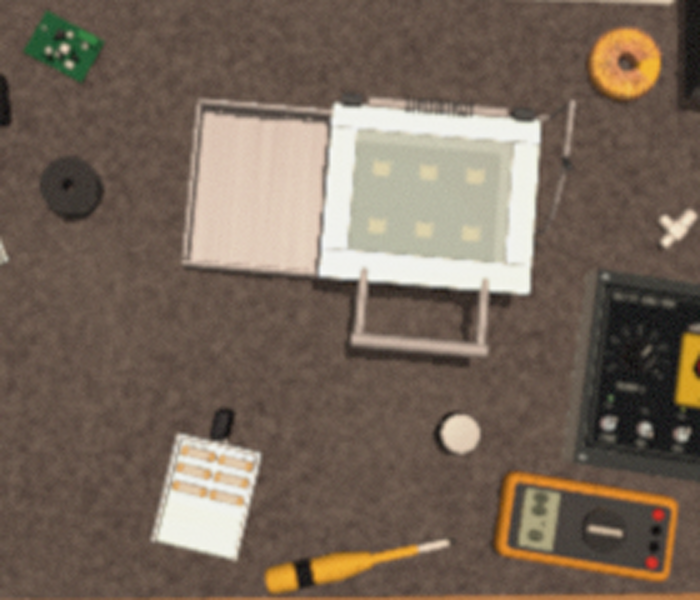

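View pics/b.png

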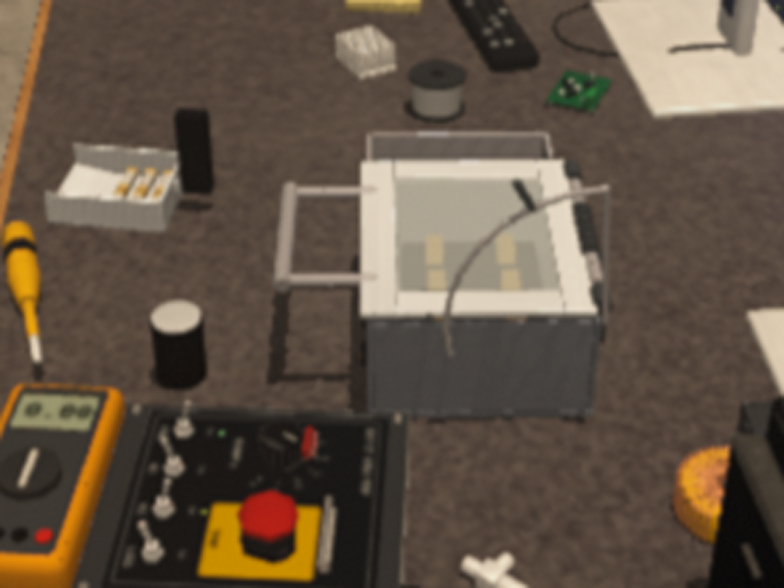

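The top view shows the scoop (grip at about px 279,308; lip pointing towards the robot), the tray left of the housing, and the bar at px (332,277)–(384,281). The side view shows the grip at (249,230)–(251,257) and the bar at (284,257)–(281,292). Next I triangulate these points.

```bash
python3 - <<'E'
from h import *
p={n:read_camera(n) for n in['top','side']}
T={n:wfc(p[n]) for n in p}
A=lambda x,y:(x/2.5+190,y/2.5+140)
B=lambda x,y:(x/2.8+180,y/2.8+190)
def t(a,b):
    ra=ray(p['top'],A(*a),T['top']);rb=ray(p['side'],B(*b),T['side']);X=tri([ra,rb]);
    return X.round(4), [np.round(np.linalg.norm(np.cross(X-o,d))*1e3,1) for o,d in(ra,rb)]
print('griptop',t((224,417),(193,113)))
print('barL',t((357,343),(290,187)),'barR',t((484,352),(282,285)))
print('coverFL',t((320,277),(361,162+142*0)), )
for n,a,z in [('scoop BL',(178,434),.028),('BR',(260,453),.028),('FL',(152,541),.02),('FR',(237,558),.02),('trayBL',(200,100),.04),('trayFL',(185,265),.04),('covFL',(320,277),.088),('covFR',(530,293),.088),('covBR',(540,122),.088),('covBL',(333,104),.088),('griptop',(224,417),.09),('gripbase?',(214,437),.03)]:
    print(n,atz(p['top'],A(*a),T['top'],z).round(4))
for n in ['capacitor','toroid','spool']:
  for v,z in (('top',.03),('side',.025)):
    m=masks_of(p[v],n)[0]['mask'];ys,xs=np.nonzero(m);print(n,v,atz(p[v],(xs.mean(),ys.mean()),T[v],z).round(3))
E
```

```text
griptop (array([0.3787, 0.2854, 0.0924]), [np.float64(1.1), np.float64(1.1)])
barL (array([0.4442, 0.1731, 0.0919]), [np.float64(3.4), np.float64(3.4)]) barR (array([0.4348, 0.065 , 0.0865]), [np.float64(2.4), np.float64(2.4)])
coverFL (array([0.4991, 0.2038, 0.0901]), [np.float64(2.1), np.float64(2.1)])
scoop BL [0.3634 0.3297 0.028 ]
BR [0.3461 0.2574 0.028 ]
FL [0.2697 0.3532 0.02  ]
FR [0.2542 0.2783 0.02  ]
trayBL [0.6606 0.3095 0.04  ]
trayFL [0.5122 0.3227 0.04  ]
covFL [0.4972 0.2039 0.088 ]
covFR [0.4822 0.0249 0.088 ]
covBR [0.6299 0.0127 0.088 ]
covBL [0.6467 0.1914 0.088 ]
griptop [0.3797 0.2856 0.09  ]
gripbase? [0.3606 0.2978 0.03  ]
capacitor top [0.364 0.083 0.03 ]
capacitor side [0.364 0.089 0.025]
toroid top [ 0.695 -0.076  0.03 ]
toroid side [ 0.679 -0.082  0.025]
spool top [0.586 0.426 0.03 ]
spool side [0.587 0.422 0.025]
```

>>> drive_tool(
  rows=[
    [0, 0, 0, -0.0186, -0.0191, 0, 1],
    [0, 0, 0, -0.0186, -0.0191, 0, 1],
    [0, 0, 0, -0.0186, -0.0191, 0, 1],
    [0, 0, 0, -0.0186, -0.0191, 0, 1],
    [0, 0, 0, -0.0186, -0.0191, 0, 1],
    [0, 0, 0, -0.0186, -0.0191, 0, 1],
    [0, 0, 0, -0.0186, -0.0191, 0, 1],
    [0, 0, 0, -0.0186, -0.0191, 0, 1],
  ],
  force=80,
)

```text
time: 1.97
tool_pos: [0.2705, 0.47, 0.2314]
tcp_rot: [0.38, 3.118, 0.0]
wrist_force: [0.3, 0.1, 0.4]
width: 1.002
grip_force: 0.0
```

>>> drive_tool(
  rows=[
    [0, 0, 0, -0.0186, -0.0191, 0, 1],
    [0, 0, 0, -0.0186, -0.0191, 0, 1],
    [0, 0, 0, -0.0186, -0.0191, 0, 1],
    [0, 0, 0, -0.0186, -0.0191, 0, 1],
    [0, 0, 0, -0.0186, -0.0191, 0, 1],
    [0, 0, 0, -0.0186, -0.0191, 0, 1],
    [0, 0, 0, -0.0186, -0.0191, 0, 1],
    [0, 0, 0, -0.0186, -0.0191, 0, 1],
  ],
)

```text
time: 2.63
tool_pos: [0.3782, 0.2859, 0.2316]
tcp_rot: [0.38, 3.118, 0.001]
wrist_force: [0.4, 0.5, -0.1]
width: 0.995
grip_force: 0.0
```

```bash
cat >> h.py <<'E'
def S():
    s=status.read_state();return s,np.array(s['tool_pos']),R.from_rotvec(s['tcp_rot'])
def plan(P,Rt,n,p=None,r=None):
    if p is None: _,p,r=S()
    w=(r.inv()*Rt).as_rotvec(degrees=True)/n
    c=r;out=[]
    for i in range(n):
        out.append(np.r_[w,c.inv().apply((np.array(P)-p)/n)].round(4)); c=c*R.from_rotvec(w,degrees=True)
    return out
def tdown(yaw,tilt=0):  # tool x=-X(yaw) horizontally, y=Y; tilt deg: fingers point away from robot
    Z=R.from_euler('z',yaw,degrees=True)
    return Z*R.from_euler('y',-tilt,degrees=True)*R.from_matrix(np.array([[-1,0,0],[0,1,0],[0,0,-1.]]))
E
python3 - <<'E'
from h import *
s,pos,r=S();print(pos,r.as_matrix().round(3).tolist())
p=read_camera('wrist');save(p,'w0');T=wfc(p,s)
print(T.round(3).tolist())
for X in ([.377,.287,.09],[.377,.287,0.0],[.316,.303,0]): print(X,proj(p,X,T).round(1))
for m in masks_of(p,'scoop')[:1]: print(m['bbox'],m['score'])
E
```

```text
[0.37817826 0.28587136 0.23158336] [[-0.971, 0.24, 0.001], [0.24, 0.971, 0.0], [-0.001, 0.001, -1.0]]
[[0.239, -0.929, -0.281, 0.306], [0.971, 0.229, 0.07, 0.305], [-0.001, -0.29, 0.957, 0.374], [0.0, 0.0, 0.0, 1.0]]
[0.377, 0.287, 0.09] [321.5 220.6]
[0.377, 0.287, 0.0] [321.6 197.6]
[0.316, 0.303, 0] [322.6 130.6]
[282.1, 62.5, 369.4, 229.4] 0.59
```

View pics/w0.png

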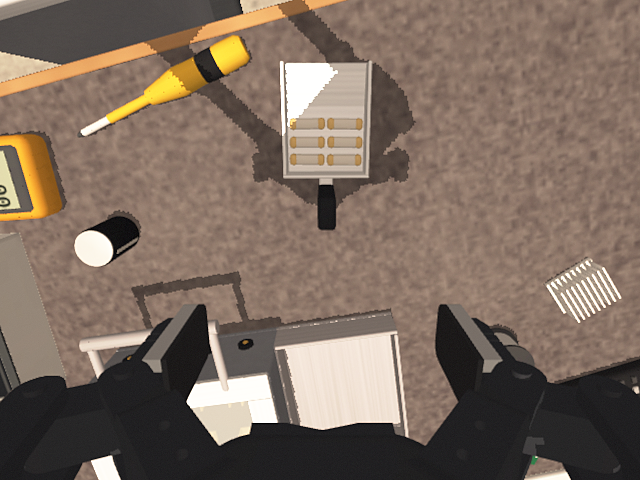

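The grip top shows at about px (327,211) and the fuses lie at the back of the dish. The grip centre is about 5 mm nearer the robot than my first estimate, so I use (0.3725, 0.290).

>>> drive_tool(
  rows=[
    [0, 0, 0, 0.0065, 0.0026, 0.02, 1],
    [0, 0, 0, 0, 0, 0.03, 1],
    [0, 0, 0, 0, 0, 0.03, 1],
    [0, 0, 0, 0, 0, 0.03, 1],
    [0, 0, 0, 0, 0, 0.03, 1],
    [0, 0, 0, 0, 0, 0.024, 1],
    [0, 0, 0, 0, 0, 0.018, 1],
  ],
)

```text
time: 3.32
tool_pos: [0.3704, 0.2909, 0.047]
tcp_rot: [-0.38, -3.116, 0.002]
wrist_force: [-1.2, -0.6, 0.1]
width: 0.997
grip_force: 0.0
```

>>> drive_tool(
  rows=[
    [0, 0, 0, 0, 0, 0, 0],
    [0, 0, 0, 0, 0, 0, 0],
    [0, 0, 0, 0, 0, 0, 0],
    [0, 0, 0, 0, 0, 0, 0],
    [0, 0, 0, 0, 0, 0, 0],
    [0, 0, 0, 0, 0, 0, 0],
    [0, 0, 0, 0, 0, 0, 0],
    [0, 0, 0, 0, 0, 0, 0],
  ],
)

```text
time: 3.98
tool_pos: [0.373, 0.2917, 0.0508]
tcp_rot: [0.38, 3.117, 0.003]
wrist_force: [-0.8, -0.8, 6.8]
width: 0.155
grip_force: 78.0
```

```bash
python3 - <<'E'
from h import *
s,pos,r=S();print(pos,s['width'],s['grip_force'],r.as_matrix().round(3).tolist())
for v in('side',):
  p=read_camera(v);save(p,v+'1');im=cv2.imread('pics/'+v+'1.png')[130:330,150:400];cv2.imwrite('pics/c.png',cv2.resize(im,None,fx=2.4,fy=2.4))
E
```

```text
[0.37300157 0.29174033 0.05075281] 0.15505610811389936 77.99195408821106 [[-0.971, 0.241, 0.002], [0.241, 0.971, 0.001], [-0.002, 0.002, -1.0]]
```

View pics/c.png

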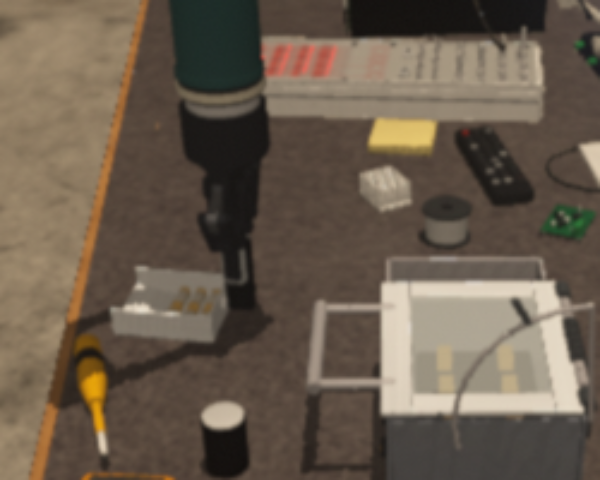

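```bash
cat >> h.py <<'E'
yw=-4.9
X=R.from_euler('z',yw,degrees=True)
tray=np.array([.5818,.2574,0])
def tcp_lip(L,th):
    r=tdown(yw,th); return np.array(L)-r.apply([.115,0,.042]), r
E
python3 - <<'E'
from h import *
L=tray+X.apply([.015,0,0]);
s,p0,r0=S();up=p0+[0,0,.13]
P,r=tcp_lip(L+[0,0,.105],0);print(P)
for q in plan(P,r,16,up,r0): print(q.tolist())
p,rr=P,r
for th,z in((20,.055),(45,.055),(70,.055)):
    P2,r2=tcp_lip(L+[0,0,z],th);print(th,P2.round(3))
    for q in plan(P2,r2,8,p,rr): print(q.tolist())
    p,rr=P2,r2
E
```

```text
[0.71132489 0.2462958  0.147     ]
[0.006, 0.0062, -0.5637, -0.0212, 0.0023, 0.0021]
[0.006, 0.0062, -0.5637, -0.0212, 0.0021, 0.0021]
[0.006, 0.0062, -0.5637, -0.0212, 0.0019, 0.0021]
[0.006, 0.0062, -0.5637, -0.0213, 0.0017, 0.0021]
[0.006, 0.0062, -0.5637, -0.0213, 0.0015, 0.0021]
[0.006, 0.0062, -0.5637, -0.0213, 0.0013, 0.0021]
[0.006, 0.0062, -0.5637, -0.0213, 0.0011, 0.0021]
[0.006, 0.0062, -0.5637, -0.0213, 0.0009, 0.0021]
[0.006, 0.0062, -0.5637, -0.0213, 0.0007, 0.0021]
[0.006, 0.0062, -0.5637, -0.0213, 0.0004, 0.0021]
[0.006, 0.0062, -0.5637, -0.0213, 0.0002, 0.0021]
[0.006, 0.0062, -0.5637, -0.0213, 0.0, 0.0021]
[0.006, 0.0062, -0.5637, -0.0213, -0.0002, 0.0021]
[0.006, 0.0062, -0.5637, -0.0213, -0.0004, 0.0021]
[0.006, 0.0062, -0.5637, -0.0213, -0.0006, 0.0021]
[0.006, 0.0062, -0.5637, -0.0213, -0.0008, 0.0021]
20 [0.69  0.248 0.134]
[-0.0, -2.5, 0.0, 0.0027, -0.0, 0.0017]
[-0.0, -2.5, 0.0, 0.0027, -0.0, 0.0015]
[-0.0, -2.5, 0.0, 0.0028, -0.0, 0.0014]
[-0.0, -2.5, 0.0, 0.0029, -0.0, 0.0013]
[-0.0, -2.5, 0.0, 0.0029, -0.0, 0.0012]
[-0.0, -2.5, 0.0, 0.003, -0.0, 0.001]
[-0.0, -2.5, 0.0, 0.003, -0.0, 0.0009]
[-0.0, -2.5, 0.0, 0.003, -0.0, 0.0008]
45 [0.648 0.252 0.166]
[0.0, -3.125, -0.0, 0.0036, 0.0, -0.0056]
[0.0, -3.125, -0.0, 0.0033, 0.0, -0.0058]
[0.0, -3.125, -0.0, 0.0029, 0.0, -0.0059]
[0.0, -3.125, -0.0, 0.0026, 0.0, -0.0061]
[0.0, -3.125, -0.0, 0.0023, 0.0, -0.0062]
[0.0, -3.125, -0.0, 0.0019, 0.0, -0.0063]
[0.0, -3.125, -0.0, 0.0016, 0.0, -0.0064]
[0.0, -3.125, -0.0, 0.0012, 0.0, -0.0065]
70 [0.597 0.256 0.177]
[0.0, -3.125, -0.0, 0.0036, -0.0, -0.0056]
[0.0, -3.125, -0.0, 0.0033, -0.0, -0.0058]
[0.0, -3.125, -0.0, 0.0029, -0.0, -0.0059]
[0.0, -3.125, -0.0, 0.0026, -0.0, -0.0061]
[0.0, -3.125, -0.0, 0.0023, -0.0, -0.0062]
[0.0, -3.125, -0.0, 0.0019, -0.0, -0.0063]
[0.0, -3.125, -0.0, 0.0016, -0.0, -0.0064]
[0.0, -3.125, -0.0, 0.0012, -0.0, -0.0065]
```

>>> drive_tool(
  rows=[
    [0, 0, 0, 0, 0, -0.01, 0],
    [0, 0, 0, 0, 0, -0.02, 0],
    [0, 0, 0, 0, 0, -0.02, 0],
    [0, 0, 0, 0, 0, -0.02, 0],
    [0, 0, 0, 0, 0, -0.02, 0],
    [0, 0, 0, 0, 0, -0.02, 0],
    [0, 0, 0, 0, 0, -0.015, 0],
    [0, 0, 0, 0, 0, -0.005, 0],
  ],
)

```text
time: 4.7
tool_pos: [0.3732, 0.2919, 0.1824]
tcp_rot: [0.38, 3.115, 0.005]
wrist_force: [-0.1, -0.2, -2.2]
width: 0.155
grip_force: 78.2
```

>>> drive_tool(
  rows=[
    [0, 0, -0.56, -0.01, 0.002, 0, 0],
    [0, 0, -0.56, -0.018, 0.002, 0, 0],
    [0, 0, -0.56, -0.0212, 0.002, 0, 0],
    [0, 0, -0.56, -0.0213, 0.0017, 0, 0],
    [0, 0, -0.56, -0.0213, 0.0015, 0, 0],
    [0, 0, -0.56, -0.0213, 0.0013, 0, 0],
    [0, 0, -0.56, -0.0213, 0.0011, 0, 0],
    [0, 0, -0.56, -0.0213, 0.0009, 0, 0],
  ],
)

```text
time: 5.37
tool_pos: [0.5277, 0.2705, 0.1769]
tcp_rot: [-0.257, -3.128, 0.003]
wrist_force: [-0.2, -0.2, -1.2]
width: 0.158
grip_force: 78.2
```

>>> drive_tool(
  rows=[
    [0, 0, -0.56, -0.0213, 0.0007, 0, 0],
    [0, 0, -0.56, -0.0213, 0.0004, 0, 0],
    [0, 0, -0.56, -0.0213, 0.0002, 0, 0],
    [0, 0, -0.56, -0.0213, 0, 0.003, 0],
    [0, 0, -0.56, -0.0213, -0.0002, 0.005, 0],
    [0, 0, -0.56, -0.0213, -0.0004, 0.005, 0],
    [0, 0, -0.56, -0.0213, -0.0006, 0.005, 0],
    [0, 0, -0.56, -0.0213, -0.0008, 0.005, 0],
  ],
)

```text
time: 6.03
tool_pos: [0.6964, 0.2476, 0.153]
tcp_rot: [-0.134, -3.135, 0.002]
wrist_force: [-0.7, 0.7, -2.4]
width: 0.154
grip_force: 78.2
```

>>> drive_tool(
  rows=[
    [0, 0, 0, -0.0145, 0, 0.006, 0],
    [0, 0, 0, 0, 0, 0.004, 0],
    [0, 0, 0, 0, 0, 0, 0],
  ],
)

```text
time: 6.28
tool_pos: [0.7093, 0.2462, 0.1419]
tcp_rot: [-0.137, -3.133, 0.003]
wrist_force: [-0.8, 0.7, -2.6]
width: 0.155
grip_force: 78.1
```

```bash
python3 - <<'E'
from h import *
s,pos,r=S();print(s['time'],pos,s['q'].round(2),s['grip_force'],r.as_matrix().round(3).tolist())
a=[]
for v in('side','top'):
  p=read_camera(v);save(p,v+'2');im=cv2.imread('pics/'+v+'2.png');a.append(cv2.resize(im[120:330,230:430] if v=='side' else im[130:340,210:410],None,fx=2,fy=2))
cv2.imwrite('pics/d.png',np.hstack(a))
E
```

```text
6.2833 [0.70930512 0.24616861 0.14192279] [ 0.3   0.47  1.5   0.    1.18 -1.18] 78.09624552726746 [[-0.996, 0.087, -0.006], [0.087, 0.996, -0.002], [0.006, -0.002, -1.0]]
```

View pics/d.png

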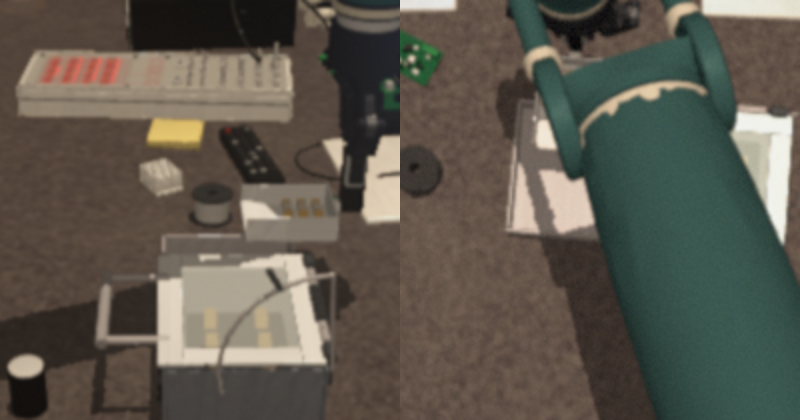

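The scoop is level over the tray with the fuses still at the back. Now I tip it about the lip.

>>> drive_tool(
  rows=[
    [0, -2.5, 0, 0.0027, 0, 0.0012, 0],
    [0, -2.5, 0, 0.0027, 0, 0.001, 0],
    [0, -2.5, 0, 0.0028, 0, 0.001, 0],
    [0, -2.5, 0, 0.0029, 0, 0.0009, 0],
    [0, -2.5, 0, 0.0029, 0, 0.0008, 0],
    [0, -2.5, 0, 0.003, 0, 0.0006, 0],
    [0, -2.5, 0, 0.003, 0, 0.0005, 0],
    [0, -2.5, 0, 0.003, 0, 0.0004, 0],
  ],
)

```text
time: 7.05
tool_pos: [0.6873, 0.2497, 0.137]
tcp_rot: [0.12, 2.788, -0.021]
wrist_force: [-0.0, -0.2, -2.5]
width: 0.157
grip_force: 78.1
```

>>> drive_tool(
  rows=[
    [0, -3.1, 0, 0.0036, 0, -0.0056, 0],
    [0, -3.1, 0, 0.0033, 0, -0.0058, 0],
    [0, -3.1, 0, 0.0029, 0, -0.0059, 0],
    [0, -3.1, 0, 0.0026, 0, -0.0061, 0],
    [0, -3.1, 0, 0.0023, 0, -0.0062, 0],
    [0, -3.1, 0, 0.0019, 0, -0.0063, 0],
    [0, -3.1, 0, 0.0016, 0, -0.0064, 0],
    [0, -3.1, 0, 0.0012, 0, -0.0065, 0],
  ],
)

```text
time: 7.72
tool_pos: [0.6454, 0.2532, 0.1695]
tcp_rot: [0.102, 2.355, -0.04]
wrist_force: [0.5, -1.0, -2.4]
width: 0.15
grip_force: 78.2
```

```bash
python3 - <<'E'
from h import *
s,pos,r=S();print(pos,s['q'].round(2),(pos+r.apply([.115,0,.042])).round(3),tray,r.as_matrix().round(3).tolist())
E
```

```text
[0.64542153 0.25317364 0.16951058] [ 0.55  0.07  2.16 -1.1   0.49 -0.04] [0.594 0.258 0.059] [0.5818 0.2574 0.    ] [[-0.705, 0.086, 0.704], [0.062, 0.996, -0.06], [-0.707, 0.001, -0.707]]
```

```bash
python3 - <<'E'
from h import *
a=[]
for v in('side','top'):
  p=read_camera(v);save(p,v+'3');im=cv2.imread('pics/'+v+'3.png');a.append(cv2.resize(im[120:330,230:430] if v=='side' else im[130:340,210:410],None,fx=2,fy=2))
  for i in range(6):
    for m in masks_of(p,'fuse_%d'%i)[:6] if i==0 else []: print(v,m['score'],m['bbox'])
cv2.imwrite('pics/e.png',np.hstack(a))
E
```

```text
(no output)
```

View pics/e.png

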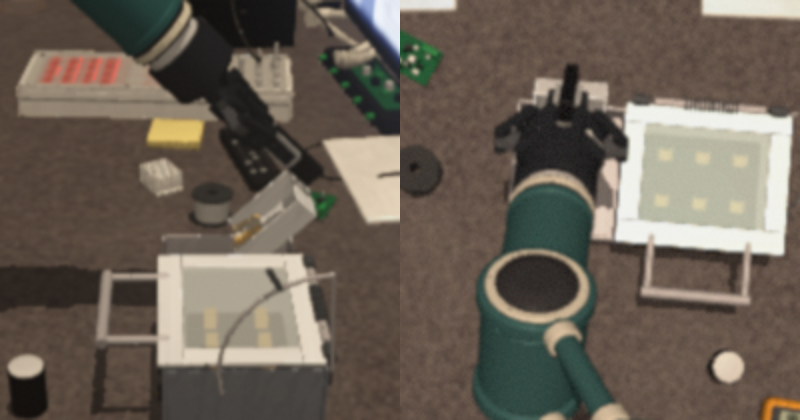

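The fuses have slid down to the lip, but 45° isn't enough to clear it. The wrist (q4) is near its limit, so I turn the scoop to yaw −36° about the lip and then tip further.

```bash
python3 - <<'E'
from h import *
L=tray+X.apply([.012,-.010,.056])
s,p,rr=S()
for yy,th,n in((-38,46,8),(-38,60,6)):
    r2=tdown(yy,th);P2=L-r2.apply([.115,0,.042]);print(yy,th,P2.round(3))
    for q in plan(P2,r2,n,p,rr): print(q.round(4).tolist())
    p,rr=P2,r2
E
```

```text
-38 46 [0.632 0.216 0.168]
[2.9447, -0.1546, 2.9097, 0.001, -0.0048, -0.0009]
[2.9447, -0.1546, 2.9097, 0.0008, -0.0049, -0.0006]
[2.9447, -0.1546, 2.9097, 0.0005, -0.0049, -0.0004]
[2.9447, -0.1546, 2.9097, 0.0003, -0.005, -0.0001]
[2.9447, -0.1546, 2.9097, 0.0, -0.005, 0.0002]
[2.9447, -0.1546, 2.9097, -0.0002, -0.005, 0.0004]
[2.9447, -0.1546, 2.9097, -0.0005, -0.0049, 0.0007]
[2.9447, -0.1546, 2.9097, -0.0007, -0.0048, 0.0009]
-38 60 [0.61  0.233 0.177]
[-0.0, -2.3333, -0.0, 0.0023, -0.0, -0.0044]
[-0.0, -2.3333, -0.0, 0.0021, -0.0, -0.0045]
[-0.0, -2.3333, -0.0, 0.0019, -0.0, -0.0046]
[-0.0, -2.3333, -0.0, 0.0017, -0.0, -0.0047]
[-0.0, -2.3333, -0.0, 0.0015, -0.0, -0.0047]
[-0.0, -2.3333, -0.0, 0.0013, -0.0, -0.0048]
```

>>> drive_tool(
  rows=[
    [2.95, -0.15, 2.91, 0.001, -0.0048, -0.0009, 0],
    [2.95, -0.15, 2.91, 0.0008, -0.0049, -0.0006, 0],
    [2.95, -0.15, 2.91, 0.0005, -0.0049, -0.0004, 0],
    [2.95, -0.15, 2.91, 0.0003, -0.005, -0.0001, 0],
    [2.95, -0.15, 2.91, 0, -0.005, 0.0002, 0],
    [2.95, -0.15, 2.91, -0.0002, -0.005, 0.0004, 0],
    [2.95, -0.15, 2.91, -0.0005, -0.0049, 0.0007, 0],
    [2.95, -0.15, 2.91, -0.0007, -0.0048, 0.0009, 0],
  ],
)

```text
time: 8.58
tool_pos: [0.6352, 0.219, 0.1697]
tcp_rot: [0.775, 2.233, -0.318]
wrist_force: [4.6, 6.9, 1.7]
width: 0.153
grip_force: 78.7
```

```bash
python3 - <<'E'
from h import *
s,pos,r=S();print(pos,s['q'].round(2),X.inv().apply(pos+r.apply([.115,0,.042])-tray).round(3),s['grip_force'],r.as_matrix()[:,2].round(3).tolist())
E
```

```text
[0.63522573 0.21898523 0.16966587] [ 0.66  0.24  1.97 -0.99  0.98  0.36] [ 0.015 -0.006  0.058] 78.66211652755737 [0.568, -0.439, -0.696]
```

>>> drive_tool(
  rows=[
    [0, 0, 0, 0, 0, 0, 0],
    [0, -2.3, 0, 0.0023, 0, -0.0044, 0],
    [0, -2.3, 0, 0.0021, 0, -0.0045, 0],
    [0, -2.3, 0, 0.0019, 0, -0.0046, 0],
    [0, -2.3, 0, 0.0017, 0, -0.0047, 0],
  ],
)

```text
time: 9.0
tool_pos: [0.6185, 0.2281, 0.1742]
tcp_rot: [0.72, 2.082, -0.374]
wrist_force: [0.2, 0.3, -1.8]
width: 0.153
grip_force: 78.4
```

>>> drive_tool(
  rows=[
    [0, -2.3, 0, 0.0015, 0, -0.0047, 0],
    [0, -2.3, 0, 0.0013, 0, -0.0048, 0],
    [0, 0, 0, 0, 0, 0, 0],
    [0, 0, 0, 0, 0, 0, 0],
  ],
)

```text
time: 9.33
tool_pos: [0.6102, 0.2334, 0.1756]
tcp_rot: [0.693, 2.01, -0.4]
wrist_force: [-0.1, 0.1, -1.7]
width: 0.149
grip_force: 78.4
```

```bash
python3 - <<'E'
from h import *
s,pos,r=S();print(pos,s['q'].round(2),X.inv().apply(pos+r.apply([.115,0,.042])-tray).round(3),s['grip_force'],r.as_matrix()[:,2].round(3).tolist())
a=[]
for v in('side','top'):
  p=read_camera(v);save(p,v+'4');im=cv2.imread('pics/'+v+'4.png');a.append(cv2.resize(im[120:330,230:430] if v=='side' else im[130:340,210:410],None,fx=2,fy=2))
  for m in masks_of(p,'fuse_0')[:8]: print(v,m['score'],m['bbox'])
cv2.imwrite('pics/f.png',np.hstack(a))
E
```

```text
[0.61017817 0.23335268 0.17555845] [ 0.8   0.3   2.03 -1.23  1.14  0.65] [ 0.012 -0.01   0.055] 78.40109825134277 [0.679, -0.533, -0.505]
top 0.34 [364.4, 304.8, 383.7, 321.7]
```

View pics/f.png

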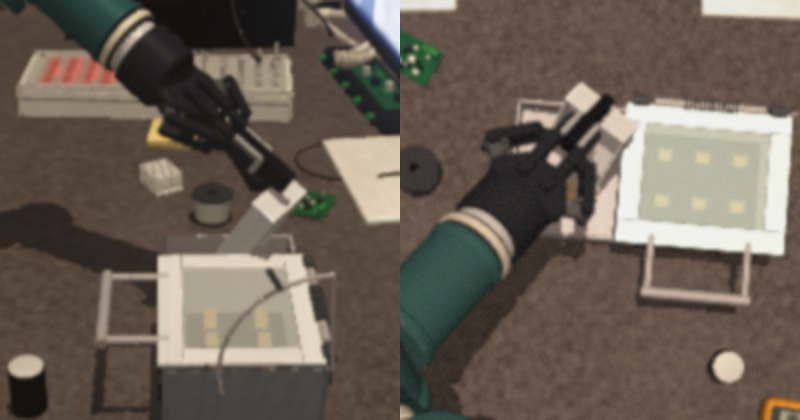

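The weight on the wrist fell by about 0.8 N, which matches six fuses, and the dish looks empty. I return the scoop upright to its old spot and then verify the tray.

```bash
python3 - <<'E'
from h import *
s,p,rr=S()
for P2,r2,n in((p+[-.02,.01,.07],tdown(-36,35),8),([.45,.285,.17],tdown(-22,5),8),([.373,.2917,.12],tdown(-13.9,0),6)):
    print(P2)
    for q in plan(P2,r2,n,p,rr): print(q.round(4).tolist())
    p,rr=np.array(P2),r2
E
```

```text
[0.59103702 0.24293383 0.24703407]
[-0.1943, 3.0971, -0.1912, -0.0062, -0.0006, -0.0068]
[-0.1943, 3.0971, -0.1912, -0.0058, -0.0005, -0.0071]
[-0.1943, 3.0971, -0.1912, -0.0054, -0.0005, -0.0074]
[-0.1943, 3.0971, -0.1912, -0.005, -0.0005, -0.0077]
[-0.1943, 3.0971, -0.1912, -0.0046, -0.0005, -0.0079]
[-0.1943, 3.0971, -0.1912, -0.0041, -0.0005, -0.0082]
[-0.1943, 3.0971, -0.1912, -0.0037, -0.0005, -0.0084]
[-0.1943, 3.0971, -0.1912, -0.0032, -0.0005, -0.0086]
[0.45, 0.285, 0.17]
[-0.6054, 3.7312, -1.6633, 0.0197, -0.0061, -0.0021]
[-0.6054, 3.7312, -1.6633, 0.02, -0.0055, -0.0008]
[-0.6054, 3.7312, -1.6633, 0.0202, -0.0049, 0.0004]
[-0.6054, 3.7312, -1.6633, 0.0202, -0.0044, 0.0017]
[-0.6054, 3.7312, -1.6633, 0.0202, -0.0038, 0.003]
[-0.6054, 3.7312, -1.6633, 0.0201, -0.0032, 0.0042]
[-0.6054, 3.7312, -1.6633, 0.0198, -0.0027, 0.0055]
[-0.6054, 3.7312, -1.6633, 0.0195, -0.0022, 0.0068]
[0.373, 0.2917, 0.12]
[-0.0589, 0.8319, -1.3491, 0.013, -0.0038, 0.0072]
[-0.0589, 0.8319, -1.3491, 0.013, -0.0035, 0.0074]
[-0.0589, 0.8319, -1.3491, 0.0129, -0.0032, 0.0076]
[-0.0589, 0.8319, -1.3491, 0.0129, -0.0029, 0.0078]
[-0.0589, 0.8319, -1.3491, 0.0129, -0.0026, 0.008]
[-0.0589, 0.8319, -1.3491, 0.0128, -0.0023, 0.0082]
```

>>> drive_tool(
  rows=[
    [-0.2, 3.1, -0.2, -0.0062, -0.0006, -0.0068, 0],
    [-0.2, 3.1, -0.2, -0.0058, -0.0005, -0.0071, 0],
    [-0.2, 3.1, -0.2, -0.0054, -0.0005, -0.0074, 0],
    [-0.2, 3.1, -0.2, -0.005, -0.0005, -0.0077, 0],
    [-0.2, 3.1, -0.2, -0.0046, -0.0005, -0.0079, 0],
    [-0.2, 3.1, -0.2, -0.0041, -0.0005, -0.0082, 0],
    [-0.2, 3.1, -0.2, -0.0037, -0.0005, -0.0084, 0],
    [-0.2, 3.1, -0.2, -0.0032, -0.0005, -0.0086, 0],
  ],
)

```text
time: 10.2
tool_pos: [0.5904, 0.243, 0.2478]
tcp_rot: [0.785, 2.428, -0.247]
wrist_force: [0.2, -0.8, -0.9]
width: 0.155
grip_force: 78.4
```

>>> drive_tool(
  rows=[
    [-0.6, 3.73, -1.66, 0.0197, -0.0061, -0.0021, 0],
    [-0.6, 3.73, -1.66, 0.02, -0.0055, -0.0008, 0],
    [-0.6, 3.73, -1.66, 0.0202, -0.0049, 0.0004, 0],
    [-0.6, 3.73, -1.66, 0.0202, -0.0044, 0.0017, 0],
    [-0.6, 3.73, -1.66, 0.0202, -0.0038, 0.003, 0],
    [-0.6, 3.73, -1.66, 0.0201, -0.0032, 0.0042, 0],
    [-0.6, 3.73, -1.66, 0.0198, -0.0027, 0.0055, 0],
    [-0.6, 3.73, -1.66, 0.0195, -0.0022, 0.0068, 0],
  ],
)

```text
time: 10.87
tool_pos: [0.4491, 0.285, 0.1702]
tcp_rot: [0.578, 3.002, -0.025]
wrist_force: [0.3, -1.4, -2.2]
width: 0.152
grip_force: 78.4
```

>>> drive_tool(
  rows=[
    [-0.06, 0.83, -1.35, 0.013, -0.0038, 0.0072, 0],
    [-0.06, 0.83, -1.35, 0.013, -0.0035, 0.0074, 0],
    [-0.06, 0.83, -1.35, 0.0129, -0.0032, 0.0076, 0],
    [-0.06, 0.83, -1.35, 0.0129, -0.0029, 0.0078, 0],
    [-0.06, 0.83, -1.35, 0.0129, -0.0026, 0.008, 0],
    [-0.06, 0.83, -1.35, 0.0128, -0.0023, 0.0082, 0],
    [0, 0, 0, 0, 0, 0, 0],
  ],
)

```text
time: 11.45
tool_pos: [0.3683, 0.2903, 0.1166]
tcp_rot: [-0.372, -3.114, 0.008]
wrist_force: [0.7, -0.0, -2.5]
width: 0.155
grip_force: 78.3
```

```bash
python3 - <<'E'
from h import *
s,p,r=S();print(p,s['wrist_force'],s['q'].round(2))
for q in plan([.373,.2917,.056],tdown(-13.9,0),6): print(q.tolist())
a=[]
for v in('wrist','top'):
  pc=read_camera(v);save(pc,v+'5');im=cv2.imread('pics/'+v+'5.png');a.append(cv2.resize(im[130:340,180:430],None,fx=2,fy=2) if v=='top' else cv2.resize(im,(560,420)))
  print(v,len(masks_of(pc,'fuse_0')))
cv2.imwrite('pics/g.png',cv2.resize(np.hstack(a),(800,317)))
E
```

```text
[0.36833195 0.29025042 0.11660876] [ 0.71429194 -0.03526213 -2.52000034] [ 0.61 -0.02  2.14 -0.    1.02 -0.72]
[-0.0563, -0.0442, 0.0434, -0.0007, 0.0005, 0.0101]
[-0.0563, -0.0442, 0.0434, -0.0007, 0.0005, 0.0101]
[-0.0563, -0.0442, 0.0434, -0.0007, 0.0005, 0.0101]
[-0.0563, -0.0442, 0.0434, -0.0007, 0.0004, 0.0101]
[-0.0563, -0.0442, 0.0434, -0.0007, 0.0004, 0.0101]
[-0.0563, -0.0442, 0.0434, -0.0007, 0.0004, 0.0101]
wrist 0
top 5
```

View pics/g.png

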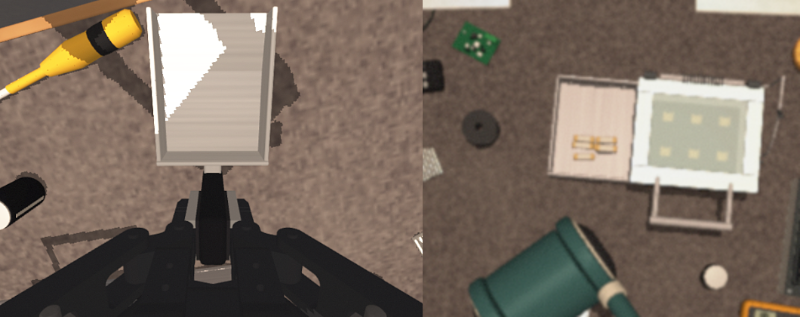

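The scoop is empty and the fuses are piled together mid-tray. Lowering the scoop.

>>> drive_tool(
  rows=[
    [0, 0, 0, -0.0007, 0.0005, 0.0101, 0],
    [0, 0, 0, -0.0007, 0.0005, 0.0101, 0],
    [0, 0, 0, -0.0007, 0.0005, 0.0101, 0],
    [0, 0, 0, -0.0007, 0.0004, 0.0101, 0],
    [0, 0, 0, -0.0007, 0.0004, 0.0101, 0],
    [0, 0, 0, -0.0007, 0.0004, 0.0101, 0],
    [0, 0, 0, 0, 0, 0, 0],
    [0, 0, 0, 0, 0, 0, 0],
  ],
)

```text
time: 12.32
tool_pos: [0.3761, 0.2923, 0.0574]
tcp_rot: [-0.377, -3.117, 0.006]
wrist_force: [-0.7, -0.5, -0.8]
width: 0.153
grip_force: 78.3
```

>>> drive_tool(
  rows=[
    [0, 0, 0, 0, 0, 0.002, 0],
    [0, 0, 0, 0, 0, 0.002, 0],
    [0, 0, 0, 0, 0, 0.001, 0],
    [0, 0, 0, 0, 0, 0, 0],
    [0, 0, 0, 0, 0, 0, 0],
  ],
)

```text
time: 12.73
tool_pos: [0.377, 0.293, 0.0539]
tcp_rot: [0.377, 3.119, -0.003]
wrist_force: [0.0, -0.5, -1.7]
width: 0.153
grip_force: 78.3
```

>>> drive_tool(
  rows=[
    [0, 0, 0, 0, 0, 0.0015, 0],
    [0, 0, 0, 0, 0, 0.0015, 0],
    [0, 0, 0, 0, 0, 0.001, 0],
    [0, 0, 0, 0, 0, 0, 0],
    [0, 0, 0, 0, 0, 0, 0],
  ],
)

```text
time: 13.15
tool_pos: [0.3774, 0.293, 0.0508]
tcp_rot: [0.377, 3.118, -0.003]
wrist_force: [-1.2, -2.7, 7.3]
width: 0.151
grip_force: 79.6
```

>>> drive_tool(
  rows=[
    [0, 0, 0, 0, 0, 0, 0.5],
    [0, 0, 0, 0, 0, 0, 0.6],
    [0, 0, 0, 0, 0, 0, 0.6],
    [0, 0, 0, 0, 0, 0, 0.6],
    [0, 0, 0, 0, 0, 0, 0.6],
    [0, 0, 0, 0, 0, 0, 0.6],
    [0, 0, 0, 0, 0, -0.01, 0.6],
    [0, 0, 0, 0, 0, -0.03, 0.6],
  ],
)

```text
time: 13.82
tool_pos: [0.3735, 0.2905, 0.0862]
tcp_rot: [-0.376, -3.112, 0.013]
wrist_force: [-0.2, -0.2, -0.6]
width: 0.595
grip_force: 0.0
```

>>> drive_tool(
  rows=[
    [0, 0, 0, 0, 0, -0.03, 1],
    [0, 0, 0, 0, 0, -0.04, 1],
    [0, 0, 0, 0, 0, -0.03, 1],
    [0, 0, 0, 0, 0, -0.02, 1],
  ],
)

```text
time: 14.15
tool_pos: [0.3784, 0.2942, 0.2145]
tcp_rot: [0.377, 3.115, 0.003]
wrist_force: [0.8, 0.2, 0.1]
width: 0.998
grip_force: 0.0
```

```bash
python3 - <<'E'
from h import *
s,p,r=S();print(p,s['wrist_force'],s['q'].round(2))
a=[]
for v in('wrist','top','side'):
  pc=read_camera(v);save(pc,v+'6');im=cv2.imread('pics/'+v+'6.png')
  a.append({'wrist':im[100:480,100:540],'top':im[165:365,220:420],'side':im[180:340,180:410]}[v])
  T=wfc(pc,s)
  z=.01
  for m in masks_of(pc,'fuse_0')[:8]:
    b=m['bbox'];c=((b[0]+b[2])/2,(b[1]+b[3])/2);print(v,round(m['score'],2),np.round(b).tolist(),X.inv().apply(atz(pc,c,T,.01)-tray).round(3))
a=[cv2.resize(i,(400,300)) for i in a]+[np.zeros((300,400,3),np.uint8)]
w=cv2.imread('pics/top6.png')[185:265,255:335];a[3]=cv2.resize(w,(400,300),interpolation=cv2.INTER_CUBIC)
cv2.imwrite('pics/i.png',np.vstack([np.hstack(a[:2]),np.hstack(a[2:])]))
E
```

```text
[0.37836321 0.29419279 0.21454857] [0.81218261 0.19711473 0.07349577] [ 0.61 -0.1   2.03 -0.    1.21 -0.72]
wrist 0.87 [324.0, 352.0, 357.0, 369.0] [-0.04   0.014  0.01 ]
wrist 0.74 [301.0, 367.0, 331.0, 381.0] [-0.027 -0.013  0.01 ]
wrist 0.63 [296.0, 374.0, 328.0, 392.0] [-0.017 -0.019  0.01 ]
wrist 0.59 [334.0, 361.0, 360.0, 378.0] [-0.027  0.02   0.01 ]
wrist 0.58 [330.0, 377.0, 361.0, 387.0] [-0.013  0.016  0.01 ]
wrist 0.57 [298.0, 380.0, 328.0, 397.0] [-0.01  -0.019  0.01 ]
top 0.57 [279.0, 226.0, 294.0, 229.0] [-0.027  0.014  0.01 ]
top 0.44 [282.0, 233.0, 295.0, 237.0] [-0.043  0.008  0.01 ]
```

View pics/i.png

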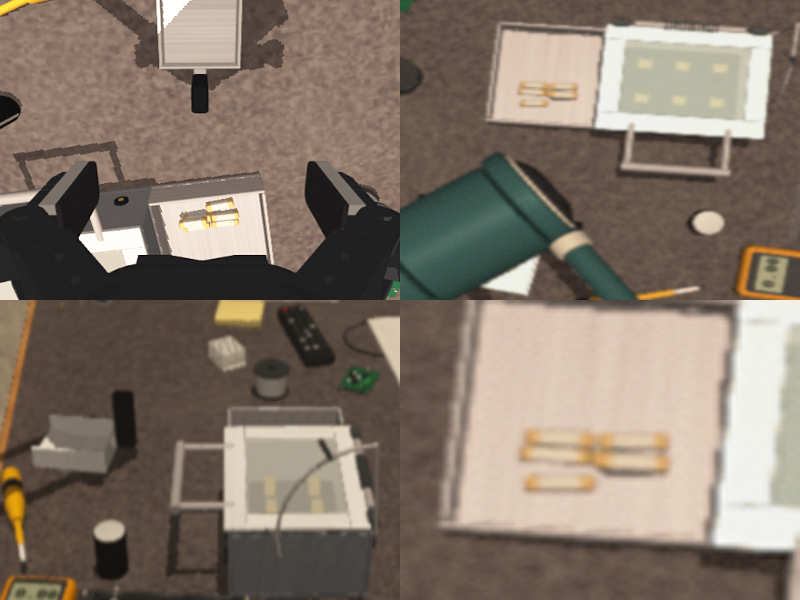

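The scoop stands free (side view). The wrist view finds six fuses in the tray, all within limits. Next I go above the bar with the fingers closing along the tester's x.

```bash
python3 - <<'E'
from h import *
for q in plan([.43,.12,.21],tdown(-94.9,0),16): print(q.round(4).tolist())
E
```

```text
[-0.0155, 0.0052, 5.0692, -0.0058, -0.0097, -0.0001]
[-0.0155, 0.0052, 5.0692, -0.0067, -0.0091, -0.0001]
[-0.0155, 0.0052, 5.0692, -0.0075, -0.0085, -0.0001]
[-0.0155, 0.0052, 5.0692, -0.0082, -0.0078, -0.0001]
[-0.0155, 0.0052, 5.0692, -0.0088, -0.007, -0.0001]
[-0.0155, 0.0052, 5.0692, -0.0094, -0.0062, -0.0001]
[-0.0155, 0.0052, 5.0692, -0.0099, -0.0054, -0.0001]
[-0.0155, 0.0052, 5.0692, -0.0104, -0.0045, -0.0001]
[-0.0155, 0.0052, 5.0692, -0.0107, -0.0035, -0.0001]
[-0.0155, 0.0052, 5.0692, -0.011, -0.0026, -0.0001]
[-0.0155, 0.0052, 5.0692, -0.0112, -0.0016, -0.0001]
[-0.0155, 0.0052, 5.0692, -0.0113, -0.0006, -0.0001]
[-0.0155, 0.0052, 5.0692, -0.0113, 0.0004, -0.0001]
[-0.0155, 0.0052, 5.0692, -0.0112, 0.0014, -0.0001]
[-0.0155, 0.0052, 5.0692, -0.011, 0.0024, -0.0001]
[-0.0155, 0.0052, 5.0692, -0.0108, 0.0033, -0.0001]
```

>>> drive_tool(
  rows=[
    [0, 0, 5.07, -0.0058, -0.0097, 0, 0.48],
    [0, 0, 5.07, -0.0067, -0.0091, 0, 0.48],
    [0, 0, 5.07, -0.0075, -0.0085, 0, 0.48],
    [0, 0, 5.07, -0.0082, -0.0078, 0, 0.48],
    [0, 0, 5.07, -0.0088, -0.007, 0, 0.48],
    [0, 0, 5.07, -0.0094, -0.0062, 0, 0.48],
    [0, 0, 5.07, -0.0099, -0.0054, 0, 0.48],
    [0, 0, 5.07, -0.0104, -0.0045, 0, 0.48],
  ],
  force=40,
)

```text
time: 15.12
tool_pos: [0.4027, 0.2058, 0.2075]
tcp_rot: [-1.44, -2.79, 0.008]
wrist_force: [-0.5, -0.7, 0.1]
width: 0.479
grip_force: 0.0
```

>>> drive_tool(
  rows=[
    [0, 0, 5.07, -0.0107, -0.0035, 0, 0.48],
    [0, 0, 5.07, -0.011, -0.0026, 0, 0.48],
    [0, 0, 5.07, -0.0112, -0.0016, 0, 0.48],
    [0, 0, 5.07, -0.0113, -0.0006, 0, 0.48],
    [0, 0, 5.07, -0.0113, 0.0004, 0, 0.48],
    [0, 0, 5.07, -0.0112, 0.0014, 0, 0.48],
    [0, 0, 5.07, -0.011, 0.0024, 0, 0.48],
    [0, 0, 5.07, -0.0108, 0.0033, 0, 0.48],
    [0, 0, 0, 0, 0, 0, 0.48],
  ],
)

```text
schema error: expected 1 to 8 rows
```

```bash
python3 - <<'E'
from h import *
s,p,r=S();print(p,r.as_matrix().round(3).tolist(),s['q'].round(2),s['width'])
pc=read_camera('wrist');save(pc,'w7');T=wfc(pc,s)
for y in(-.058,0,.058): 
    P=np.array([.4395,.119,.086])+X.apply([0,y,0]);print(P.round(3),proj(pc,P,T).round(1))
E
```

```text
[0.40268195 0.20577897 0.20753477] [[-0.579, 0.815, -0.004], [0.815, 0.579, -0.004], [-0.001, -0.006, -1.0]] [ 0.42 -0.15  2.08 -0.    1.21 -0.2 ] 0.4789362790956793
[0.435 0.061 0.086] [250.5 392.2]
[0.44  0.119 0.086] [295.9 344.4]
[0.444 0.177 0.086] [345.3 292.4]
```

View pics/w7.png

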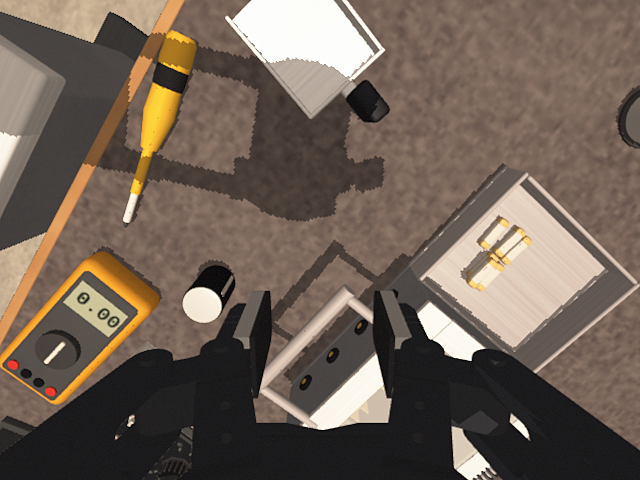

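The call with nine rows was refused. The picture taken midway shows the bar's left end at px (347,292), against my prediction of (345,292), so the bar position is confirmed. Finishing the turn.

>>> drive_tool(
  rows=[
    [0, 0, 5.07, -0.0107, -0.0035, 0, 0.48],
    [0, 0, 5.07, -0.011, -0.0026, 0, 0.48],
    [0, 0, 5.07, -0.0112, -0.0016, 0, 0.48],
    [0, 0, 5.07, -0.0113, -0.0006, 0, 0.48],
    [0, 0, 5.07, -0.0113, 0.0004, 0, 0.48],
    [0, 0, 5.07, -0.0112, 0.0014, 0, 0.48],
    [0, 0, 5.07, -0.011, 0.0024, 0, 0.48],
    [0, 0, 5.07, -0.0108, 0.0033, 0, 0.48],
  ],
)

```text
time: 15.83
tool_pos: [0.4299, 0.1203, 0.2082]
tcp_rot: [-2.317, -2.121, 0.007]
wrist_force: [-0.1, -0.2, 0.1]
width: 0.481
grip_force: 0.0
```

>>> drive_tool(
  rows=[
    [0, 0, 0, 0, 0, 0, 0.48],
  ],
)

```text
time: 15.92
tool_pos: [0.4302, 0.1195, 0.2083]
tcp_rot: [2.317, 2.122, -0.007]
wrist_force: [-0.4, -0.1, -0.2]
width: 0.482
grip_force: 0.0
```

```bash
python3 - <<'E'
from h import *
s,p,r=S();print(p,r.as_matrix().round(3).tolist(),s['q'].round(2),s['width'])
for q in plan([.4395,.119,.067],tdown(-94.9,0),8): print(q.round(4).tolist())
E
```

```text
[0.43023034 0.11953082 0.2083015 ] [[0.088, 0.996, -0.003], [0.996, -0.088, -0.003], [-0.003, -0.003, -1.0]] [ 0.22 -0.16  2.09 -0.    1.21  0.31] 0.48167967632879277
[-0.0216, 0.0244, -0.0152, 0.0001, 0.0012, 0.0177]
[-0.0216, 0.0244, -0.0152, 0.0001, 0.0012, 0.0177]
[-0.0216, 0.0244, -0.0152, 0.0001, 0.0012, 0.0177]
[-0.0216, 0.0244, -0.0152, 0.0001, 0.0012, 0.0177]
[-0.0216, 0.0244, -0.0152, 0.0001, 0.0012, 0.0177]
[-0.0216, 0.0244, -0.0152, 0.0001, 0.0012, 0.0177]
[-0.0216, 0.0244, -0.0152, 0.0, 0.0012, 0.0177]
[-0.0216, 0.0244, -0.0152, 0.0, 0.0012, 0.0177]
```

>>> drive_tool(
  rows=[
    [0, 0, 0, 0, 0.0047, 0.018, 0.48],
    [0, 0, 0, 0, 0.0047, 0.018, 0.48],
    [0, 0, 0, 0, 0, 0.02, 0.48],
    [0, 0, 0, 0, 0, 0.02, 0.48],
    [0, 0, 0, 0, 0, 0.02, 0.48],
    [0, 0, 0, 0, 0, 0.02, 0.48],
    [0, 0, 0, 0, 0, 0.015, 0.48],
    [0, 0, 0, 0, 0, 0.01, 0.48],
  ],
  force=25,
)

```text
time: 16.58
tool_pos: [0.4378, 0.1199, 0.0661]
tcp_rot: [-2.31, -2.127, 0.009]
wrist_force: [-0.4, 0.1, 0.0]
width: 0.478
grip_force: 0.0
```

>>> drive_tool(
  rows=[
    [0, 0, 0, 0, 0, 0, 0.48],
    [0, 0, 0, 0, 0, 0, 0.3],
    [0, 0, 0, 0, 0, 0, 0.2],
    [0, 0, 0, 0, 0, 0, 0],
    [0, 0, 0, 0, 0, 0, 0],
    [0, 0, 0, 0, 0, 0, 0],
    [0, 0, 0, 0, 0, 0, 0],
    [0, 0, 0, 0, 0, 0, 0],
  ],
)

```text
time: 17.25
tool_pos: [0.44, 0.1201, 0.0695]
tcp_rot: [2.315, 2.124, -0.002]
wrist_force: [-4.5, 2.9, 4.2]
width: 0.128
grip_force: 26.5
```

```bash
python3 - <<'E'
from h import *
def seg(a,b,n):
    t=np.radians(np.linspace(a,b,n+1));d=np.c_[np.diff(-.205*np.cos(t)),-np.diff(.205*np.sin(t))].round(4)
    print([[0,0,0,0,*q,0] for q in d.tolist()])
for a,b,n in((0,23,8),(23,46,8),(46,70,8),(70,52,8)): seg(a,b,n)
E
```

```text
[[0, 0, 0, 0, 0.0003, -0.0103, 0], [0, 0, 0, 0, 0.0008, -0.0103, 0], [0, 0, 0, 0, 0.0013, -0.0102, 0], [0, 0, 0, 0, 0.0018, -0.0101, 0], [0, 0, 0, 0, 0.0023, -0.01, 0], [0, 0, 0, 0, 0.0028, -0.0099, 0], [0, 0, 0, 0, 0.0033, -0.0097, 0], [0, 0, 0, 0, 0.0038, -0.0096, 0]]
[[0, 0, 0, 0, 0.0043, -0.0094, 0], [0, 0, 0, 0, 0.0047, -0.0091, 0], [0, 0, 0, 0, 0.0052, -0.0089, 0], [0, 0, 0, 0, 0.0056, -0.0086, 0], [0, 0, 0, 0, 0.006, -0.0083, 0], [0, 0, 0, 0, 0.0064, -0.008, 0], [0, 0, 0, 0, 0.0068, -0.0077, 0], [0, 0, 0, 0, 0.0072, -0.0073, 0]]
[[0, 0, 0, 0, 0.0079, -0.0073, 0], [0, 0, 0, 0, 0.0083, -0.0068, 0], [0, 0, 0, 0, 0.0086, -0.0064, 0], [0, 0, 0, 0, 0.0089, -0.0059, 0], [0, 0, 0, 0, 0.0092, -0.0054, 0], [0, 0, 0, 0, 0.0095, -0.005, 0], [0, 0, 0, 0, 0.0098, -0.0045, 0], [0, 0, 0, 0, 0.01, -0.0039, 0]]
[[0, 0, 0, 0, -0.0075, 0.0029, 0], [0, 0, 0, 0, -0.0074, 0.0032, 0], [0, 0, 0, 0, -0.0073, 0.0035, 0], [0, 0, 0, 0, -0.0071, 0.0038, 0], [0, 0, 0, 0, -0.007, 0.004, 0], [0, 0, 0, 0, -0.0068, 0.0043, 0], [0, 0, 0, 0, -0.0066, 0.0046, 0], [0, 0, 0, 0, -0.0064, 0.0048, 0]]
```

>>> drive_tool(
  rows=[
    [0, 0, 0, 0, 0.0003, -0.0103, 0],
    [0, 0, 0, 0, 0.0008, -0.0103, 0],
    [0, 0, 0, 0, 0.0013, -0.0102, 0],
    [0, 0, 0, 0, 0.0018, -0.0101, 0],
    [0, 0, 0, 0, 0.0023, -0.01, 0],
    [0, 0, 0, 0, 0.0028, -0.0099, 0],
    [0, 0, 0, 0, 0.0033, -0.0097, 0],
    [0, 0, 0, 0, 0.0038, -0.0096, 0],
  ],
)

```text
time: 17.92
tool_pos: [0.4553, 0.1186, 0.1503]
tcp_rot: [-2.314, -2.123, 0.005]
wrist_force: [-6.9, 3.5, 0.2]
width: 0.129
grip_force: 25.2
```

>>> drive_tool(
  rows=[
    [0, 0, 0, 0, 0.0043, -0.0094, 0],
    [0, 0, 0, 0, 0.0047, -0.0091, 0],
    [0, 0, 0, 0, 0.0052, -0.0089, 0],
    [0, 0, 0, 0, 0.0056, -0.0086, 0],
    [0, 0, 0, 0, 0.006, -0.0083, 0],
    [0, 0, 0, 0, 0.0064, -0.008, 0],
    [0, 0, 0, 0, 0.0068, -0.0077, 0],
    [0, 0, 0, 0, 0.0072, -0.0073, 0],
  ],
)

```text
time: 18.58
tool_pos: [0.4995, 0.1146, 0.219]
tcp_rot: [-2.312, -2.122, 0.01]
wrist_force: [-14.6, 2.7, 12.7]
width: 0.13
grip_force: 25.3
```

```bash
cat > chk.py <<'E'
from h import *
s,p,r=S();d=X.inv().apply(p-[.44,.1201,.0695]);print(p.round(4),d.round(4),s['wrist_force'].round(1),s['width'],s['grip_force'],s['q'].round(2),r.as_matrix()[:,2].round(3))
print('ang',np.degrees(np.arctan2(d[2],.205-d[0])).round(1),'rad',np.hypot(d[2],.205-d[0]).round(4))
E
python3 chk.py
```

```text
[0.4995 0.1146 0.219 ] [ 0.0597 -0.0004  0.1495] [-14.6   2.7  12.7] 0.1296911077144858 25.348390638828278 [ 0.18 -0.03  1.96 -0.    1.23  0.26] [-0.007 -0.002 -1.   ]
ang 45.8 rad 0.2084
```

The force of about 19 N pushes the tool outward, so my arc runs slightly inside the true one. I shift outward before going on.

>>> drive_tool(
  rows=[
    [0, 0, 0, 0, -0.0015, -0.0015, 0],
    [0, 0, 0, 0, -0.0015, -0.0015, 0],
    [0, 0, 0, 0, 0, 0, 0],
  ],
)

```text
time: 18.83
tool_pos: [0.5008, 0.1145, 0.2206]
tcp_rot: [2.312, 2.122, 0.002]
wrist_force: [1.1, 1.5, -3.1]
width: 0.125
grip_force: 24.9
```

```bash
python3 chk.py
```

```text
[0.5008 0.1145 0.2206] [ 0.0611 -0.0003  0.1511] [ 1.1  1.5 -3.1] 0.12547518790996484 24.88455981016159 [ 0.18 -0.04  1.96 -0.    1.22  0.26] [ 0.003 -0.002 -1.   ]
ang 46.4 rad 0.2087
```

>>> drive_tool(
  rows=[
    [0, 0, 0, 0, 0.0079, -0.0073, 0],
    [0, 0, 0, 0, 0.0083, -0.0068, 0],
    [0, 0, 0, 0, 0.0086, -0.0064, 0],
    [0, 0, 0, 0, 0.0089, -0.0059, 0],
    [0, 0, 0, 0, 0.0092, -0.0054, 0],
    [0, 0, 0, 0, 0.0095, -0.005, 0],
    [0, 0, 0, 0, 0.0098, -0.0045, 0],
    [0, 0, 0, 0, 0.01, -0.0039, 0],
  ],
)

```text
time: 19.5
tool_pos: [0.5734, 0.1079, 0.2662]
tcp_rot: [2.312, 2.122, -0.001]
wrist_force: [-3.7, -2.2, 7.4]
width: 0.127
grip_force: 26.6
```

>>> drive_tool(
  rows=[
    [0, 0, 0, 0, 0, 0, 0],
    [0, 0, 0, 0, 0, 0, 0],
  ],
)

```text
time: 19.67
tool_pos: [0.5738, 0.1079, 0.2661]
tcp_rot: [2.312, 2.121, -0.0]
wrist_force: [-2.5, -2.8, 6.7]
width: 0.124
grip_force: 26.7
```

```bash
python3 chk.py; python3 - <<'E'
from h import *
pc=read_camera('side');T=wfc(pc);save(pc,'s8')
for m in masks_of(pc,'cover')[:2]: print(m['score'],m['bbox'])
H=np.array([.6437,.1015,.086])
# fit angle: silhouette of cover polygon+bar vs mask
m=masks_of(pc,'cover')[0]['mask']
for a in range(48,82,3):
    t=np.radians(a);f=lambda l,y:proj(pc,H+X.apply([-l*np.cos(t),y,l*np.sin(t)]),T)
    im=np.zeros((480,640),np.uint8)
    cv2.fillPoly(im,[np.int32([f(0,-.09),f(.154,-.09),f(.154,.09),f(0,.09)])],1)
    cv2.line(im,*[tuple(map(int,f(.205,y))) for y in(-.058,.058)],1,5)
    for y in(-.052,.052): cv2.line(im,tuple(map(int,f(.154,y))),tuple(map(int,f(.205,y))),1,3)
    print(a,round((im.astype(bool)&m).sum()/(im.astype(bool)|m).sum(),3))
E
```

```text
[0.5738 0.1079 0.2661] [ 0.1344 -0.0007  0.1966] [-2.5 -2.8  6.7] 0.12429180039404844 26.66081964969635 [ 0.15  0.07  1.76 -0.    1.31  0.23] [ 0.003 -0.003 -1.   ]
ang 70.2 rad 0.2089
0.8 [350.1, 172.9, 394.5, 297.1]
48 0.059
51 0.065
54 0.076
57 0.088
60 0.109
63 0.148
66 0.232
69 0.455
72 0.46
75 0.103
78 0.099
81 0.107
```

The side-camera fit gives about 70°, so the cover is past the balance point. Easing back to 52°.

>>> drive_tool(
  rows=[
    [0, 0, 0, 0, -0.0075, 0.0029, 0],
    [0, 0, 0, 0, -0.0074, 0.0032, 0],
    [0, 0, 0, 0, -0.0073, 0.0035, 0],
    [0, 0, 0, 0, -0.0071, 0.0038, 0],
    [0, 0, 0, 0, -0.007, 0.004, 0],
    [0, 0, 0, 0, -0.0068, 0.0043, 0],
    [0, 0, 0, 0, -0.0066, 0.0046, 0],
    [0, 0, 0, 0, -0.0064, 0.0048, 0],
  ],
)

```text
time: 20.48
tool_pos: [0.5149, 0.1135, 0.2325]
tcp_rot: [2.314, 2.124, -0.003]
wrist_force: [2.0, -3.2, -2.2]
width: 0.127
grip_force: 25.8
```

>>> drive_tool(
  rows=[
    [0, 0, 0, 0, 0, 0, 0],
    [0, 0, 0, 0, 0, 0, 0],
    [0, 0, 0, 0, 0, 0, 0],
    [0, 0, 0, 0, 0, 0, 0],
    [0, 0, 0, 0, 0, 0, 0],
    [0, 0, 0, 0, 0, 0, 0],
  ],
)

```text
time: 20.98
tool_pos: [0.516, 0.1133, 0.2335]
tcp_rot: [2.314, 2.123, -0.003]
wrist_force: [1.0, -3.7, -1.3]
width: 0.13
grip_force: 25.8
```

```bash
python3 chk.py; python3 - <<'E'
from h import *
H=np.array([.6437,.1015,.086])
for v in('side','top'):
  pc=read_camera(v);T=wfc(pc);save(pc,v+'9')
  m=masks_of(pc,'cover')
  if m:
   m=m[0]['mask'];res=[]
   for a in range(44,64,1):
    t=np.radians(a);f=lambda l,y:proj(pc,H+X.apply([-l*np.cos(t),y,l*np.sin(t)]),T)
    im=np.zeros((480,640),np.uint8)
    cv2.fillPoly(im,[np.int32([f(0,-.09),f(.154,-.09),f(.154,.09),f(0,.09)])],1)
    cv2.line(im,*[tuple(map(int,f(.205,y))) for y in(-.058,.058)],1,5)
    res.append((round((im.astype(bool)&m).sum()/(im.astype(bool)|m).sum(),3),a))
   print(v,sorted(res)[-4:])
  for o in('scoop','fuse_0','capacitor','spool','toroid'):
    print(o,[(round(q['score'],2),np.round(q['bbox']).tolist()) for q in masks_of(pc,o)[:6 if o=='fuse_0' else 1]])
E
```

```text
[0.516  0.1133 0.2335] [ 0.0763 -0.0002  0.164 ] [ 1.  -3.7 -1.3] 0.1298242219451386 25.839283168315887 [ 0.17 -0.02  1.91 -0.    1.25  0.26] [-0.    -0.002 -1.   ]
ang 51.9 rad 0.2085
side [(np.float64(0.667), 50), (np.float64(0.732), 51), (np.float64(0.749), 53), (np.float64(0.791), 52)]
scoop [(0.96, [201.0, 229.0, 261.0, 273.0])]
fuse_0 []
capacitor [(0.64, [235.0, 296.0, 256.0, 332.0])]
spool [(0.48, [310.0, 184.0, 398.0, 339.0])]
toroid [(0.87, [419.0, 348.0, 438.0, 384.0])]
top [(np.float64(0.198), 50), (np.float64(0.199), 53), (np.float64(0.204), 51), (np.float64(0.204), 52)]
scoop [(0.7, [251.0, 298.0, 293.0, 363.0])]
fuse_0 [(0.64, [296.0, 223.0, 308.0, 229.0]), (0.6, [323.0, 179.0, 348.0, 236.0]), (0.55, [278.0, 225.0, 293.0, 229.0])]
capacitor [(0.4, [365.0, 306.0, 371.0, 321.0])]
spool [(0.95, [206.0, 203.0, 231.0, 229.0])]
toroid [(0.9, [425.0, 151.0, 456.0, 179.0])]
```

The cover is at 52° by both the arm and the camera, held still with a 26 N grip. The scoop, fuses and bystanders are in place. Handing in.

```bash
python3 -c "
from workcell import workorder
print(workorder.finish_job())"
```

```text
the job is handed in; nothing more can be done
None
```

I handed the job in with the six fuses poured into the tray, the empty scoop standing on the desk, and the cover raised to about 70° and now held still in the fingers at about 52°; no verdict came back.

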